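# Fetch the corkscrew from the slide-lid box

### The job

Open the wooden box: lift the front end of its sliding lid over the stop lip, slide it clear of the grooves and lay the lid flat, handle up, on the bare table top. Then take the folding corkscrew out of the box and lay it down on the round serving board so that all of it is on the board. Set both down, do not drop them, and leave the tealight and the pourer and foil cutter on the board where they are.

Things in the scene. Friction and masses are not known exactly. Their poses are not given: they have to be found in the camera images.
- wine_box: Fixed wooden box with a sliding lid, 194 mm (x) by 145 mm (y) by 70 mm high. Origin: centre of its underside; z up; -x is the front, to which the lid slides out, roughly towards the robot. Side walls 10 mm thick, 64 mm high; on their inside run ledges (10 mm wide, tops at z 50 mm, 105 mm apart) that carry the lid's long edges. The lid has 2.5 mm of play on each side, 4 mm lengthwise.
- box_lip (a point): Middle of the inner top edge of the box's front wall, the stop lip (10 mm thick; box x -87 mm, z 58 mm). It rises 8 mm over the ledges, flush with the closed lid's top, so the lid's front end must be tilted up by more than 8 mm (0.048 rad about its rear edge) before it slides out over the lip. Lifted level, the lid meets the keeper strips first.
- box_keeper (a point): Midway between the front ends of the two dark keeper strips (box x +17 mm, z 64 mm). The strips (z 64 to 70 mm, 104 mm apart) lie over the rear 80 mm of the side walls and cover the lid's edges; the groove under them is 14 mm high, so the 8 mm lid can tilt in it up to 0.088 rad. After 72 mm of sliding the lid's rear end is clear of them and can be lifted away.
- box_floor (a point): Centre of the box's cork-lined inner floor, 16 mm above the table. Inside: 174 mm (box x) by 125 mm (box y), 105 mm between the ledges.
- lid: The loose lid, a wooden panel 170 mm (x) by 120 mm (y) by 8 mm, 0.25 kg, with a dark wooden handle block on top. Origin: centre of its underside; z up, -x is its front end (the same as the box's front when closed). It starts closed in the box, its underside 50 mm above the table.
- lid_handle (a point): Grip point in the lid's handle: the block is 50 mm long (along the lid's x), 18 mm wide (y) and 27 mm high above the lid's upper face; it is centred 45 mm in front of the lid's centre. The point lies 22 mm above the lid's underside (14 mm above its upper face), with the lid's axes.
- corkscrew: Folded waiter's corkscrew, red-brown handle, steel ends, 114 mm long (its y), 16 mm thick (z). Across (x) the handle runs from -7 to +6 mm and the spiral beside it, 9 mm high, to +16 mm: low down it is 23 mm wide, mid-width at x +4.5 mm. Origin: underside, mid-handle. It starts in the closed box, flat on the floor, within 0.16 rad of the box's length, its +x towards the box's +y.
- corkscrew_end_a (a point): Point 55 mm from the corkscrew's centre along its +y, 8 mm above its underside: one end.
- corkscrew_end_b (a point): Point 55 mm from the corkscrew's centre along its -y, 8 mm above its underside: the other end.
- board: Fixed dark round wooden serving board, 250 mm across, 12 mm thick. Origin: centre of its underside. It lies on the other side of the table from the box, to the left or right of it; between them is at least 175 mm of bare table. A foil cutter and a pourer stand side by side on one half of it, the other half is free.
- foil_cutter: Black round foil cutter, 43 mm across, 18 mm high, that lies on the board off its centre. Origin: centre of its underside. To be left alone.
- tealight_0: Tealight, 38 mm across, 36 mm high with its flame, at the left edge of the table's near part. Origin: centre of its underside. To be left alone.
- pourer: Steel bottle pourer standing on its plug on the board, off its centre, 26 mm across, 66 mm high. Origin: centre of its underside. To be left alone.
- spiral_edge (a point): Farthest point, on the table top, of the flat black iron spiral candle stand that is fixed on the near middle of the table: a circle of 130 mm radius whose centre lies 130 mm nearer to the robot than this point, with three candle cups 20 mm high on its rim. The lid does not lie flat on it; the bare table top is beyond this point, between the box and the board, and reaches to x = 0.72 m.

How it is judged:
By the outcome, as a careful person would: the job done as asked, in the order asked, and still so for the second after the job is handed in, with the robot touching nothing.
It also fails if it takes over 61 s, if anything falls off the work surface, if the arm or the gripper's body presses on something with over 40 N, if the wrist force passes 120 N, or if a joint passes its speed limit or range.

### The arm

A 7-joint arm with a two-finger parallel gripper is mounted at the origin on the work surface; the furniture and walls round the work are solid. World frame = base frame: x ahead of the robot, y to its left, z up, the work surface at z = 0. Lengths are in m, angles in rad, forces in N, time in s.
With the tool pointing down it reaches from about 0.425 to 0.95 m from the base axis. Payload 16.7 kg.
Tool frame: the origin (TCP) lies midway between the tips of the shut fingers; the grasp point (between the pads) lies hold_point_z behind it (hold_point_z is the distance from the TCP to the grasp point, in m); z points along the fingers, y is the line along which they close (so a half turn about z gives the same grasp; the last joint's range is limited). The gripper opens to 94 mm and grips with 3 to 60 N. Pads are 16 mm wide; open, the fingers measure 119 mm over their backs; the gripper's body (75 mm by 177 mm) begins 78 mm behind the grasp point.
Start: joints at [-1.49, 0.426, 0.074, 1.606, -0.034, 1.111, -0.067], TCP at [0.154, 0.657, 0.167] pointing down, gripper open.
Joint ranges: [-2.85, 2.85], [-0.5, 2.14], [-1.23, 1.37], [0.21, 2.46], [-1.02, 4.16], [0.16, 2.05], [-2.73, 2.73]. Speed limits (rad/s): [1.89, 1.89, 2.39, 2.39, 3.01, 3.01, 3.01].

### API

Orientations are given as a rotation vector (axis times angle).
In Python, from cell import get_obs, camera, close_job, hold_point_z gives the robot as it stands.
- The arm moves only by the tool carry_out, never from a script. Its argument "deltas" is text: rows parted by semicolons, each of 7 numbers parted by spaces: the shift along the tool's x, y, z in cm, then the turn, a rotation vector about the tool's x, y, z in rad, then the opening, from -1 (shut) to 1 (fully open). In form: dx dy dz ax ay az grip; .... A call has 1 to 8 rows; each row shifts and turns the commanded pose from where the row before left it, along the tool's axes as they then stand; what a row does not reach is not made up. A row lasts 1/8 s, in which the tool goes at most 62.5 mm and 10.7 degrees, less where a joint would pass 70% of its speed; a pose out of reach is approached as far as the arm can. A call is refused whole if a number of a shift passes 6.25 or a number of a turn 0.188, either way. A call with a gripper value outside its range is refused whole. The fingers move at their own pace and stop on an object; the grip force is fixed at half the most. Time passes only in rows, so rows that do not move let the fingers close. It gives the time, the measured TCP pose, the force, the opening and the grip force at its end, in the units of the state.
- get_obs(): the state, without advancing time (a new reading comes with each control period).
- camera(name): name is "scene" or "top" or "wrist"; returns a dict with "img" (384x512x3 uint8, red, green, blue), "intrinsics" (3x3 intrinsics, pixels), "world_to_cam" (4x4, takes a point from world to camera coordinates). Camera axes: x right, y down, z forward; pixel columns grow to the right and rows downward; lengths in m; the calibration is good to about 2 mm. The wrist camera is an equidistant fisheye: a pixel r from the principal point sees the ray r / f radians off the axis. A picture is of the moment at which its call begins. There is no depth.
- close_job(): hands the job in; it is judged then, once.
The state is a dict: "time": time; "joints": joint angles; "joint_vel": joint speeds; "joint_torque": joint torques, N m; "tool_pos": TCP position; "tcp_rot": TCP orientation; "force": force on the tool from outside, world axes, zero at the start; "wrist_torque": the same for the moment, N m; "opening": finger opening in m; "gripper_force": force on a finger pad.
Only numpy, scipy, OpenCV 4.12 (cv2) and the standard library are available. Lean on these libraries where they do the work, as an engineer would, in place of code of your own. Each camera call takes 0.05 s, during which the arm holds its last target. There are 200 camera calls.

## Working session

There is one attempt and no reset: what is moved stays moved. The work goes in short steps, Python scripts to look and compute and a tool call to move; the robot and the scene stay as the last step left them, time stands still between calls to the robot, and variables do not carry over. Pictures are saved under pics/ and viewed, at most 10 in all, crops included, and the job is handed in when it is done.

Besides the shell and the picture viewer there is one more tool, called after "Request:" as name(argument=value, ...), one argument or row to a line, values as JSON. carry_out: Moves the arm, as the interface text tells. Its arguments: {"type":"object","properties":{"deltas":{"type":"string"}},"required":["deltas"]}

```bash
ls; mkdir -p pics; python3 - <<'E'
from cell import get_obs,camera,hold_point_z
import cv2,numpy as np
print(hold_point_z); print(get_obs())
for n in("scene","top"):
    c=camera(n); cv2.imwrite(f"pics/{n}0.png",c["img"][:,:,::-1]); print(n,c["intrinsics"],c["world_to_cam"])
a=[cv2.imread(f"pics/{n}0.png") for n in("scene","top")]
cv2.imwrite("pics/top0b.png",cv2.resize(a[1],(800,600)));cv2.imwrite("pics/scene0b.png",cv2.resize(a[0],(800,600)))
E
```

```text
pics
0.0188
{'time': 0.0, 'joints': array([-1.48952088,  0.42674403,  0.07386706,  1.60658153, -0.03410914,
        1.11077131, -0.06707023]), 'joint_vel': array([-0.0005101 ,  0.00059538, -0.00038075, -0.00052989, -0.00043095,
        0.00105395,  0.00064078]), 'joint_torque': array([ 5.44882041e-04, -9.35800910e+01,  3.66685018e+00, -4.54208779e+01,
       -4.87476226e-02,  1.97955599e-02,  8.96708184e-05]), 'tool_pos': array([0.15432757, 0.65664453, 0.16657933]), 'tcp_rot': array([-3.61722343e-01, -3.12064582e+00,  1.95268683e-03]), 'force': array([-0.03444159, -0.40959359, -0.40630602]), 'wrist_torque': array([-0.07437709,  0.05579162,  0.00626031]), 'gripper_force': 0.0, 'opening': 0.09374344182073785}
scene [[491.00391314   0.         258.08794309]
 [  0.         491.00391314 195.65012738]
 [  0.           0.           1.        ]] [[ 0.69820144 -0.71570952 -0.01657194 -0.36339337]
 [-0.40480453 -0.37559797 -0.83370226  0.24811608]
 [ 0.59046426  0.58880051 -0.5519655   0.98251038]
 [ 0.          0.          0.          1.        ]]
top [[479.83201863   0.         250.50932292]
 [  0.         479.83201863 196.70850425]
 [  0.           0.           1.        ]] [[ 0.04585025 -0.9989462  -0.00205959 -0.04263787]
 [-0.94891863 -0.04290956 -0.3125895   0.51123005]
 [ 0.31217172  0.01628669 -0.94988608  1.09126664]
 [ 0.          0.          0.          1.        ]]
```

View pics/top0b.png

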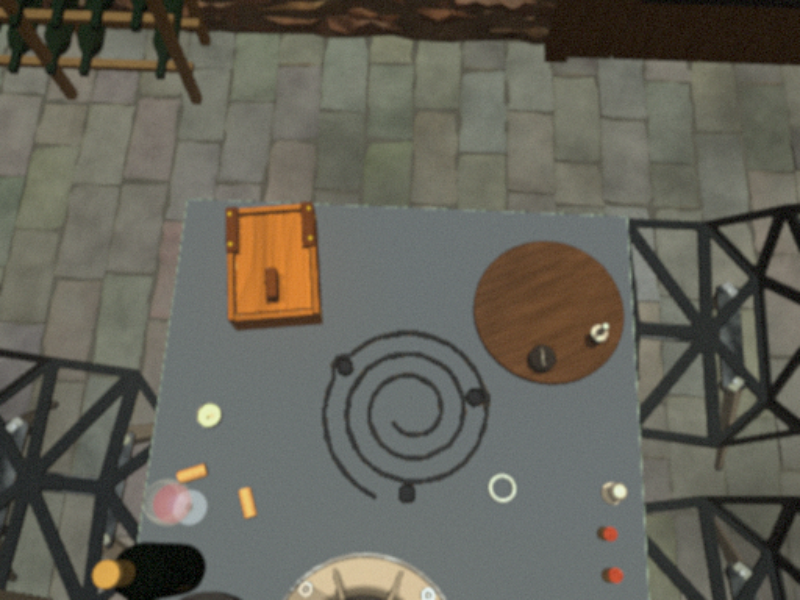

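View pics/scene0b.png

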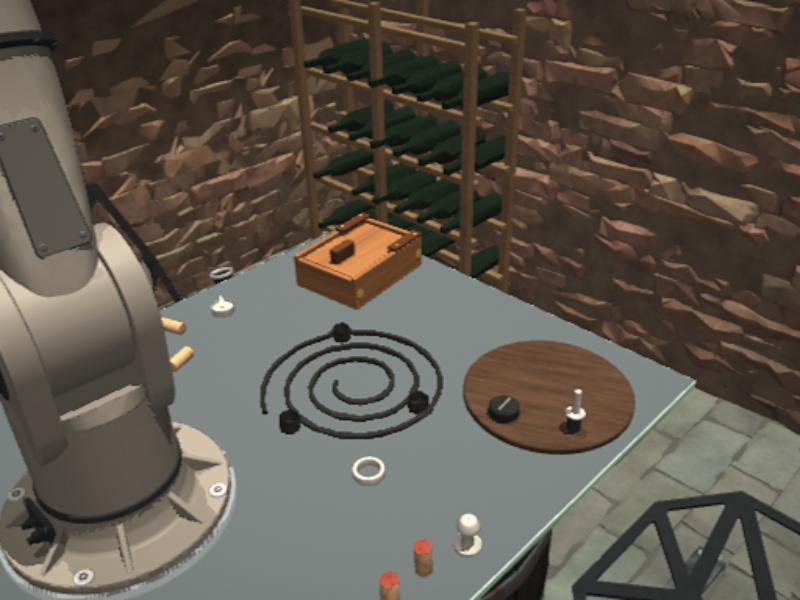

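The top view (800x600) shows the box at about (273,265) with its handle at (272,285), the board centred near (549,311), the foil cutter at (541,358), the pourer at (599,332) and the spiral's far edge at (405,331). I'll zoom in on the box for accuracy.

```bash
python3 - <<'E'
import cv2,numpy as np
t=cv2.imread("pics/top0.png");s=cv2.imread("pics/scene0.png")
# top crop cols135-215 rows125-215 ; scene crop cols 180-280 rows 130-200
a=cv2.resize(t[125:215,135:215],None,fx=5,fy=5,interpolation=cv2.INTER_CUBIC)
b=cv2.resize(s[130:205,185:275],None,fx=4.44,fy=4.44,interpolation=cv2.INTER_CUBIC)
im=np.zeros((450,800,3),np.uint8); im[:450,:400]=a; im[:b.shape[0],400:400+b.shape[1]]=b[:,:400]
cv2.imwrite("pics/crop.png",im)
E
```

```text
(no output)
```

View pics/crop.png

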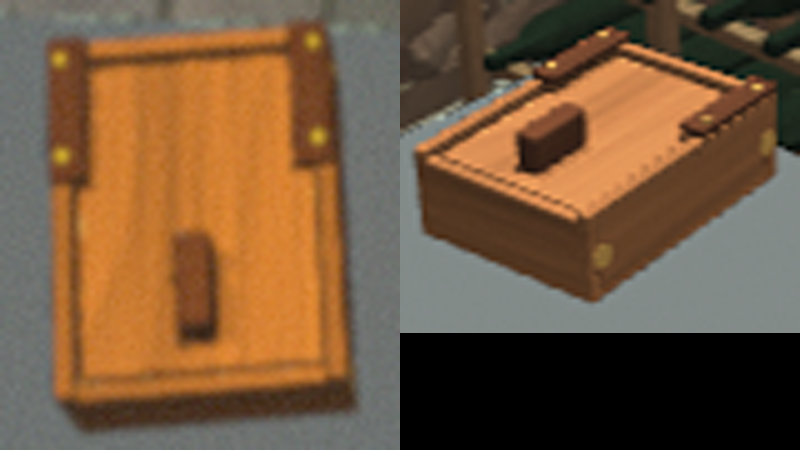

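The crop (left: top view 5x, right: scene 4.44x) shows the box's corners and keepers clearly, with the handle slightly left of centre. I'll fit the poses from these points.

```bash
cat > h.py <<'E'
import cv2,numpy as np
from scipy.optimize import least_squares
from scipy.spatial.transform import Rotation as R
def proj(c,P):
    K,T=c; q=(T[:3,:3]@np.asarray(P,float).T).T+T[:3,3]; q=q/q[:,2:]; return (K@q.T).T[:,:2]
def ray(c,uv,z):
    K,T=c; d=T[:3,:3].T@np.linalg.solve(K,[uv[0],uv[1],1]); o=-T[:3,:3].T@T[:3,3]; return o+d*(z-o[2])/d[2]
def cam(n):
    from cell import camera
    c=camera(n); return c["img"][:,:,::-1].copy(),(c["intrinsics"],c["world_to_cam"])
def w2t(o,dw):  # world vec -> tool axes
    return R.from_rotvec(o["tcp_rot"]).inv().apply(dw)
E
python3 - <<'E'
from h import *
_,s=cam("scene");_,t=cam("top")
np.savez("cams.npz",sK=s[0],sT=s[1],tK=t[0],tT=t[1])
B=[]
for p,m in [((47,40),(97,72.5,70)),((52,184),(17,72.5,70)),((326,24),(97,-72.5,70)),((335,162),(17,-72.5,70)),((355,408),(-97,-72.5,0)),((85,430),(-97,72.5,0)),((350,377),(-97,-72.5,64)),((58,400),(-97,72.5,64))]:
    B.append((t,np.array(p)/5+[134.6,124.6],m))
for p,m in [((16,152),(-97,72.5,64)),((24,232),(-97,72.5,0)),((195,300),(-97,-72.5,0)),((183,215),(-97,-72.5,64)),((376,175),(97,-72.5,0)),((376,80),(97,-72.5,70))]:
    B.append((s,np.array(p)/4.44+[184.6,129.6],m))
def w(v,m):
    c,sn=np.cos(v[2]),np.sin(v[2]); return np.array([v[0]+c*m[0]-sn*m[1],v[1]+sn*m[0]+c*m[1],m[2]])
f=lambda v:np.concatenate([proj(c,[w(v,np.array(m)/1000)])[0]-p for c,p,m in B])
r=least_squares(f,[.6,.2,0],loss="soft_l1");print("box",r.x);print(f(r.x).reshape(-1,2).round(1).tolist())
b=r.x
for p in [(172,236),(208,232),(213,323),(182,330)]:
    q=ray(t,np.array(p)/5+[134.6,124.6],.085)[:2]-b[:2]; c,sn=np.cos(b[2]),np.sin(b[2]); print("handle in box",c*q[0]+sn*q[1],-sn*q[0]+c*q[1])
k=1/1.5625
print("spiral",ray(t,np.array((405,331))*k,0))
for p in [(473,311),(624,311),(549,241),(549,383)]: print("board",ray(t,np.array(p)*k,.012))
print("cutter",ray(t,np.array((541,358))*k,.025));print("pourer base?",ray(t,np.array((596,337))*k,.02), "scene",ray(s,np.array((573,425))*k,.012))
print("tea",ray(t,np.array((208,415))*k,.015))
E
```

```text
box [0.59144564 0.18007918 0.12972579]
[[-0.2, 0.1], [-0.7, -0.2], [0.0, -1.0], [-0.2, -0.2], [0.8, 1.4], [-1.0, 1.5], [-0.5, 0.0], [-0.7, 0.2], [-0.3, -1.0], [0.0, 0.4], [0.4, 1.4], [1.9, 0.5], [1.2, 0.0], [1.1, 0.6]]
handle in box -0.023029549523325584 0.008640654925291496
handle in box -0.022412218737011616 -0.009243855287024242
handle in box -0.07046417168018616 -0.009989647866669586
handle in box -0.07281151049133407 0.00527826492253581
spiral [ 0.49924404 -0.04236723  0.        ]
board [ 0.53537449 -0.15369125  0.012     ]
board [ 0.54669218 -0.40391359  0.012     ]
board [ 0.66727681 -0.28214636  0.012     ]
board [ 0.41908878 -0.27725333  0.012     ]
cutter [ 0.45655804 -0.26259387  0.025     ]
pourer base? [ 0.4972475  -0.35362517  0.02      ] scene [ 0.5016692  -0.34843976  0.012     ]
tea [0.34210751 0.26396322 0.015     ]
```

```bash
python3 - <<'E'
from h import *
d=np.load("cams.npz");t=(d["tK"],d["tT"]);s=(d["sK"],d["sT"])
print(proj(t,[(.154,.657,.167),(.154,.657,.35),(.12,.5,.5)])*1.5625, proj(s,[(.154,.657,.167)])*1.5625)
k=1/1.5625
for p in [(115,573),(195,570)]:print([ray(t,np.array(p)*k,z).round(3).tolist() for z in(0,.1,.3)])
print("glass",ray(t,np.array((175,503))*k,0))
im,c=cam("wrist");cv2.imwrite("pics/w0.png",cv2.resize(im,(768,576)));print(c)
E
```

```text
[[-132.06540121  522.65856261]
 [-243.71147681  515.97762022]
 [-217.53999353  556.10037307]] [[ -5.46042169 193.42582473]]
[[0.1, 0.378, 0.0], [0.104, 0.344, 0.1], [0.112, 0.274, 0.3]]
[[0.11, 0.259, 0.0], [0.113, 0.234, 0.1], [0.119, 0.184, 0.3]]
glass [0.20596114 0.30211112 0.        ]
(array([[297.31863964,   0.        , 252.86645414],
       [  0.        , 297.31863964, 186.63473928],
       [  0.        ,   0.        ,   1.        ]]), array([[ 0.22772091,  0.97372548, -0.00137359, -0.67513963],
       [ 0.94508683, -0.22068326,  0.24105969, -0.02577238],
       [ 0.23442284, -0.05619249, -0.97050932,  0.39021751],
       [ 0.        ,  0.        ,  0.        ,  1.        ]]))
```

View pics/w0.png

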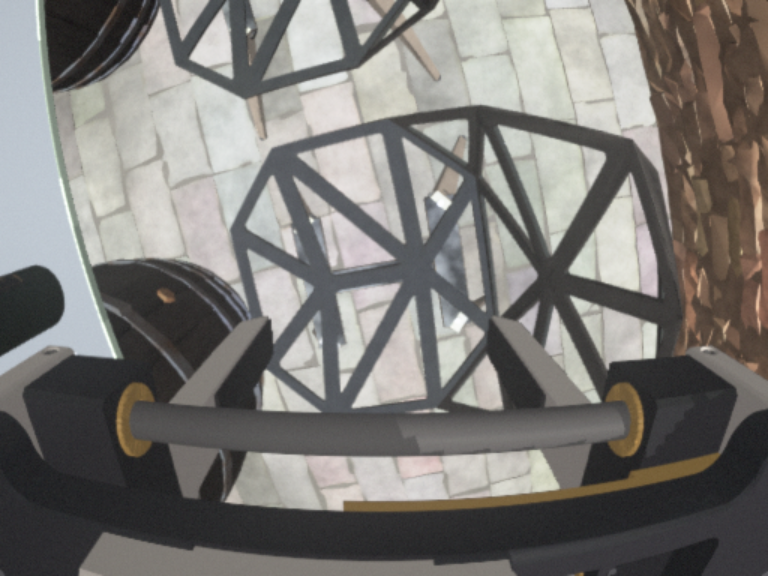

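The wrist view shows only the floor beside the table and the dark bottle at the left edge, at about (30,310). The arm's path clears the bottle, so I'll go above the handle.

Request:
carry_out(
  deltas="-4.1 -3.2 0 0 0 0 0;-4.1 -3.2 0 0 0 0 0;-4.1 -3.2 0 0 0 0 0;-4.1 -3.2 0 0 0 0 0;-4.1 -3.2 0 0 0 0 0;-4.1 -3.2 0 0 0 0 0;-4.1 -3.2 0 0 0 0 0;-4.1 -3.2 0 0 0 0 0",
)

```text
time: 1.25
tool_pos: [0.416, 0.3314, 0.1674]
tcp_rot: [0.362, 3.121, 0.0]
force: [0.8, -0.3, -0.2]
opening: 0.047
gripper_force: 0.0
```

Request:
carry_out(
  deltas="-4.1 -3.2 0 0 0 0 0;-4.1 -3.2 0 0 0 0 0;-4.1 -3.2 0 0 0 0 0;-4.1 -3.2 0 0 0 0 0;0 0 0 0 0 -0.18 0;0 0 0 0 0 -0.18 0;0 0 0 0 0 0 0",
)

```text
time: 2.12
tool_pos: [0.5455, 0.1705, 0.1672]
tcp_rot: [0.201, -3.135, -0.0]
force: [-0.5, -0.4, 0.2]
opening: 0.0471
gripper_force: 0.0
```

```bash
cat > go.py <<'E'
from h import *
from cell import get_obs
import sys
o=get_obs(); r=R.from_rotvec(o["tcp_rot"]); M=r.as_matrix()
print(o["time"],"pos",o["tool_pos"].round(4),"F",o["force"].round(1),"open",round(o["opening"],4))
print("axes x",M[:,0].round(3),"y",M[:,1].round(3),"z",M[:,2].round(3))
if len(sys.argv)>3:
    g=np.array([float(v) for v in sys.argv[1:4]]); print("delta cm",(M.T@(g-o["tool_pos"])*100).round(2))
if len(sys.argv)>4:  # target closing yaw of tool y dir about world z
    a=float(sys.argv[4]); W=np.array([[-np.cos(a),-np.sin(a),0],[-np.sin(a),np.cos(a),0],[0,0,-1.]]).T
    x=np.array([-np.cos(a),-np.sin(a),0]);y=np.array([-np.sin(a),np.cos(a),0]);W=np.stack([x,y,[0,0,-1]],1)
    print("turn",R.from_matrix(M.T@W).as_rotvec().round(4))
E
python3 go.py .545 .173 .10 .13
python3 - <<'E'
from h import *
im,c=cam("wrist");cv2.imwrite("pics/w1.png",im[:330]);np.savez("w1.npz",K=c[0],T=c[1])
E
```

```text
2.125 pos [0.5455 0.1705 0.1672] F [-0.5 -0.4  0.2] open 0.0471
axes x [-0.992 -0.128  0.   ] y [-0.128  0.992  0.   ] z [-0.  0. -1.]
delta cm [0.02 0.26 6.72]
turn [ 0.0001 -0.0001 -0.0021]
```

View pics/w1.png

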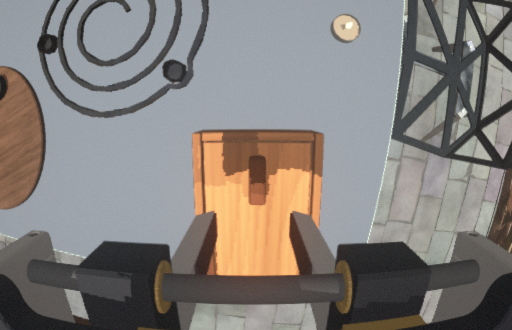

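The wrist view shows the handle at columns 249–266, rows 156–205, with the box front edge at row 133 (columns 193–323). I'll check these in world coordinates.

```bash
cat >> h.py <<'E'
def fray(c,uv,z):
    K,T=c; p=np.array([(uv[0]-K[0,2])/K[0,0],(uv[1]-K[1,2])/K[1,1]]); r=np.hypot(*p); d=np.r_[np.sin(r)*p/max(r,1e-9),np.cos(r)]
    d=T[:3,:3].T@d; o=-T[:3,:3].T@T[:3,3]; return o+d*(z-o[2])/d[2]
def inbox(q,b=(.5914,.1801,.1297)):
    q=np.array(q[:2])-b[:2]; c,s=np.cos(b[2]),np.sin(b[2]); return np.array([c*q[0]+s*q[1],-s*q[0]+c*q[1]]).round(4)
E
python3 - <<'E'
from h import *
d=np.load("w1.npz");c=(d["K"],d["T"])
for n,p,z in [("hfl",(249,156),.085),("hfr",(266,156),.085),("hrl",(249.5,204),.085),("hrr",(266.5,204),.085),("fl",(193,133),.064),("fr",(323,133),.064)]:
    q=fray(c,p,z);print(n,q.round(4),inbox(q))
E
```

```text
hfl [0.5189 0.1637 0.085 ] [-0.074  -0.0069]
hfr [0.5166 0.1808 0.085 ] [-0.0741  0.0104]
hrl [0.5693 0.1706 0.085 ] [-0.0231 -0.0065]
hrr [0.567  0.1884 0.085 ] [-0.0231  0.0114]
fl [0.5041 0.1    0.064 ] [-0.097  -0.0681]
fr [0.4855 0.2407 0.064 ] [-0.0972  0.0738]
```

Request:
carry_out(
  deltas="0.1 0.45 4 0 0 0 0;0 0 4 0 0 0 0;0 0 2 0 0 0 0;0 0 0.5 0 0 0 0;0 0 0 0 0 0 -1;0 0 0 0 0 0 -1;0 0 0 0 0 0 -1;0 0 0 0 0 0 -1",
)

```text
time: 3.18
tool_pos: [0.5441, 0.1751, 0.0627]
tcp_rot: [-0.202, 3.134, 0.001]
force: [-0.0, 0.1, -0.1]
opening: 0.0106
gripper_force: 0.0
```

```bash
python3 go.py .544 .175 .062 .13;python3 - <<'E'
from h import *
im,c=cam("wrist");cv2.imwrite("pics/w2.png",im[:330])
E
```

```text
3.175 pos [0.5441 0.1751 0.0627] F [-0.   0.1 -0.1] open 0.0106
axes x [-0.992 -0.129 -0.001] y [-0.129  0.992  0.   ] z [ 0.001  0.    -1.   ]
delta cm [ 0.01 -0.01  0.07]
turn [ 0.0003  0.0006 -0.0011]
```

View pics/w2.png

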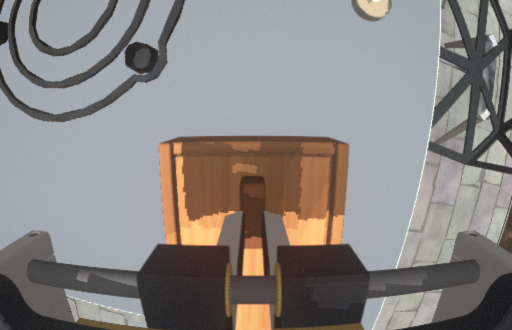

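The view shows the handle (columns 240–267, rows 177–248) running in between the two fingers. The opening reading is low, so I'll let the fingers settle.

Request:
carry_out(
  deltas="0 0 0 0 0 0 -1;0 0 0 0 0 0 -1",
)

```text
time: 3.48
tool_pos: [0.5439, 0.175, 0.0623]
tcp_rot: [0.203, -3.135, 0.0]
force: [0.6, 0.6, -0.1]
opening: 0.0006
gripper_force: 0.0
```

```bash
python3 - <<'E'
from h import *
w,c=cam("wrist");s,_=cam("scene");t,_=cam("top")
np.savez("w3.npz",K=c[0],T=c[1]); print(np.linalg.inv(c[1])[:3,3])
a=cv2.resize(w[120:300,160:360],(400,360));b=cv2.resize(s[100:220,150:290],(400,343));tt=cv2.resize(t[110:220,120:230],(400,400))
im=np.zeros((600,800,3),np.uint8);im[:360,:400]=a;im[:343,400:]=b
im[360:600,:400]=tt[60:300]
cv2.imwrite("pics/c3.png",im)
E
```

```text
[0.47489461 0.16673611 0.27943478]
```

View pics/c3.png

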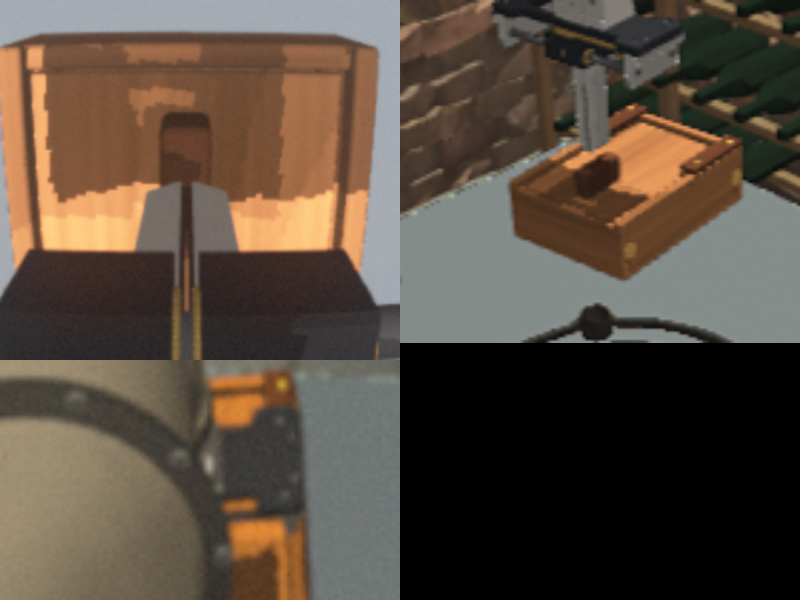

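The fingers are shut beside or above the handle, with the tip near wrist pixel (253.5,211.5) and scene pixel (217.6,152.5). I'll triangulate the tip.

```bash
python3 - <<'E'
from h import *
d=np.load("w3.npz");c=(d["K"],d["T"]);e=np.load("cams.npz");s=(e["sK"],e["sT"]);t=(e["tK"],e["tT"])
for z in (.06,.075,.085,.09,.1,.11): print(z,"w",fray(c,(253.5,211.5),z).round(3),"s",ray(s,(217.6,152.5),z).round(3))
print("tcp in scene",proj(s,[(.544,.175,.0623)]),"handle centre top", proj(s,[(.5439,.175,.085)]))
for p in [(186,114),(186,180)]:q=fray(c,(p[0]/2+160,p[1]/2+120),.085);print(q.round(4),inbox(q))
from cell import get_obs;print(R.from_rotvec(get_obs()["tcp_rot"]).apply([0,0,1]))
E
```

```text
0.06 w [0.549 0.177 0.06 ] s [0.588 0.229 0.06 ]
0.075 w [0.544 0.176 0.075] s [0.57  0.208 0.075]
0.085 w [0.54  0.176 0.085] s [0.558 0.193 0.085]
0.09 w [0.539 0.175 0.09 ] s [0.552 0.186 0.09 ]
0.1 w [0.535 0.175 0.1  ] s [0.54  0.172 0.1  ]
0.11 w [0.532 0.174 0.11 ] s [0.528 0.158 0.11 ]
tcp in scene [[218.78496863 163.53363639]] handle centre top [[218.26006199 156.41730301]]
[0.5161 0.1721 0.085 ] [-0.0757  0.0018]
[0.5392 0.1752 0.085 ] [-0.0524  0.0018]
[-1.30472357e-04 -7.01793825e-05 -9.99999989e-01]
```

```bash
python3 - <<'E'
from h import *
d=np.load("w3.npz");c=(d["K"],d["T"])
for p,z in [((2,50),.064),((378,48),.064),((162,114),.085),((211,114),.085),((40,45),.0),]:
    q=fray(c,(p[0]/2+159.75,p[1]/2+119.75),z);print(q.round(4),inbox(q))
# tip in camera frame if tip at TCP
for P in [(.544,.175,.0623),(.536,.174,.0623),(.536,.174,.097)]:
    q=c[1][:3,:3]@np.array(P)+c[1][:3,3]; th=np.arccos(q[2]/np.linalg.norm(q)); u=q[:2]/np.hypot(*q[:2])*th*297.3+[252.9,186.6]; print(P,u.round(1))
E
```

```text
[0.5048 0.1009 0.064 ] [-0.0961 -0.0673]
[0.4856 0.2407 0.064 ] [-0.097   0.0737]
[0.517 0.164 0.085] [-0.0758 -0.0064]
[0.5149 0.1802 0.085 ] [-0.0758  0.01  ]
[0.5093 0.1003 0.    ] [-0.0918 -0.0685]
(0.544, 0.175, 0.0623) [252.  206.5]
(0.536, 0.174, 0.0623) [252.1 196.4]
(0.536, 0.174, 0.097) [251.9 211. ]
```

The images agree that the visible fingertips are about 35 mm above the reported TCP. I'll open the fingers and go down in steps, watching the force.

Request:
carry_out(
  deltas="0 0 0 0 0 0 0;0 0 0 0 0 0 0;0 0 0 0 0 0 0;0 0 0 0 0 0 0;0 0 0.7 0 0 0 0;0 0 0.7 0 0 0 0",
)

```text
time: 4.38
tool_pos: [0.5438, 0.175, 0.0477]
tcp_rot: [0.203, -3.135, 0.0]
force: [0.2, 0.7, -0.1]
opening: 0.0467
gripper_force: 0.0
```

Request:
carry_out(
  deltas="0 0 0.6 0 0 0 0;0 0 0.5 0 0 0 0;0 0 0.4 0 0 0 0;0 0 0 0 0 0 0",
)

```text
time: 4.88
tool_pos: [0.5438, 0.1749, 0.033]
tcp_rot: [0.203, -3.135, 0.0]
force: [0.0, 0.8, 0.8]
opening: 0.0473
gripper_force: 0.0
```

```bash
python3 go.py;python3 - <<'E'
from h import *
w,c=cam("wrist");s,_=cam("scene")
np.savez("w4.npz",K=c[0],T=c[1])
a=cv2.resize(w[120:300,160:360],(400,360));b=cv2.resize(s[130:200,180:260],(400,350))
im=np.zeros((360,800,3),np.uint8);im[:360,:400]=a;im[:350,400:]=b
cv2.imwrite("pics/c4.png",im)
E
```

```text
4.875 pos [0.5438 0.1749 0.033 ] F [0.  0.8 0.8] open 0.0473
axes x [-0.992 -0.129  0.   ] y [-0.129  0.992 -0.   ] z [-0. -0. -1.]
```

View pics/c4.png

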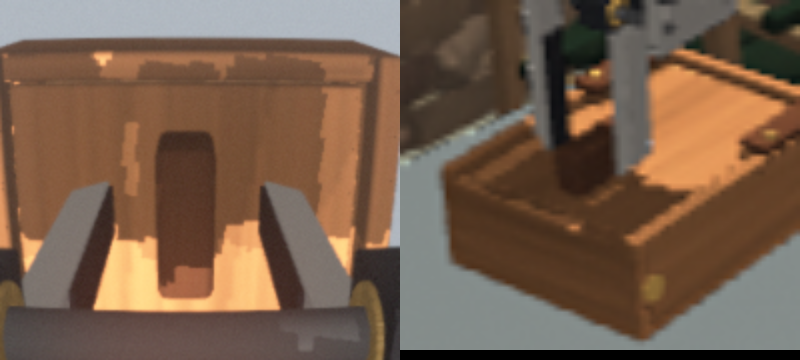

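The fingers now straddle the handle (crop: handle columns 157–215, fingers at 105 and 262), with the tips about 1 cm above the lid. I'll lower a little and close.

Request:
carry_out(
  deltas="0 0 0.4 0 0 0 0;0 0 0 0 0 0 -1;0 0 0 0 0 0 -1;0 0 0 0 0 0 -1;0 0 0 0 0 0 -1;0 0 0 0 0 0 -1",
)

```text
time: 5.72
tool_pos: [0.5439, 0.175, 0.0293]
tcp_rot: [-0.203, 3.135, 0.0]
force: [0.0, -0.6, 1.0]
opening: 0.0179
gripper_force: 30.0
```

```bash
python3 go.py
```

```text
5.725 pos [0.5439 0.175  0.0293] F [ 0.  -0.6  1. ] open 0.0179
axes x [-0.992 -0.129 -0.   ] y [-0.129  0.992  0.   ] z [ 0.  0. -1.]
```

Request:
carry_out(
  deltas="0.04 0 -0.31 0 0.023 0 -1;0.04 0 -0.31 0 0.023 0 -1;0.03 0 -0.32 0 0.024 0 -1;0 0 0 0 0 0 -1",
)

```text
time: 6.22
tool_pos: [0.5437, 0.1749, 0.0388]
tcp_rot: [0.198, -3.065, 0.007]
force: [-0.2, 0.4, -1.6]
opening: 0.0177
gripper_force: 30.0
```

```bash
python3 go.py
```

```text
6.225 pos [0.5437 0.1749 0.0388] F [-0.2  0.4 -1.6] open 0.0177
axes x [-0.989 -0.128  0.07 ] y [-0.129  0.992 -0.   ] z [-0.07  -0.009 -0.998]
```

Request:
carry_out(
  deltas="0.8 0 0.02 0 0 0 -1;0.8 0 0.02 0 0 0 -1;0.8 0 0.02 0 0 0 -1;0 0 0 0 0 0 -1",
)

```text
time: 6.72
tool_pos: [0.5185, 0.1718, 0.04]
tcp_rot: [0.199, -3.065, 0.007]
force: [0.1, 0.1, -1.8]
opening: 0.0178
gripper_force: 30.0
```

```bash
python3 go.py
```

```text
6.725 pos [0.5185 0.1718 0.04  ] F [ 0.1  0.1 -1.8] open 0.0178
axes x [-0.989 -0.129  0.07 ] y [-0.129  0.992  0.   ] z [-0.069 -0.009 -0.998]
```

Request:
carry_out(
  deltas="0.9 0 0.02 0 0 0 -1;0.9 0 0.02 0 0 0 -1;0.9 0 0.02 0 0 0 -1;0.9 0 0.02 0 0 0 -1;0.9 0 0.02 0 0 0 -1;0.9 0 0.02 0 0 0 -1;0 0 0 0 0 0 -1",
)

```text
time: 7.6
tool_pos: [0.4652, 0.1649, 0.0425]
tcp_rot: [0.199, -3.065, 0.007]
force: [-0.1, 0.3, -2.1]
opening: 0.0177
gripper_force: 30.0
```

```bash
python3 go.py
```

```text
7.6 pos [0.4652 0.1649 0.0425] F [-0.1  0.3 -2.1] open 0.0177
axes x [-0.989 -0.129  0.07 ] y [-0.129  0.992  0.   ] z [-0.07  -0.009 -0.998]
```

Request:
carry_out(
  deltas="0.1 0 -1.5 0 0 0 -1;0.17 0 -2.5 0 0 0 -1;0.2 0 -3 0 0 0 -1;0.15 0 -2.5 0 0 0 -1;0 0 -0.5 0 -0.035 0.065 -1;0 0 0 0 -0.035 0.065 -1;0 0 0 0 0 0 -1",
)

```text
time: 8.48
tool_pos: [0.4665, 0.1651, 0.1436]
tcp_rot: [0.0, 3.141, -0.006]
force: [0.6, -0.3, -1.9]
opening: 0.0179
gripper_force: 30.0
```

```bash
python3 go.py .5675 -.028 .08 0
```

```text
8.475 pos [0.4665 0.1651 0.1436] F [ 0.6 -0.3 -1.9] open 0.0179
axes x [-1.     0.    -0.001] y [ 0.     1.    -0.004] z [ 0.001 -0.004 -1.   ]
delta cm [-10.09 -19.29   6.44]
turn [-0.0038  0.001  -0.0002]
```

Request:
carry_out(
  deltas="-1 -1.93 0 -0.002 0 0 -1;-2 -3.86 0 -0.002 0 0 -1;-2 -3.86 0 0 0 0 -1;-2 -3.86 0 0 0 0 -1;-2 -3.86 1.5 0 0 0 -1;-1 -1.93 2.5 0 0 0 -1;0 0 2.5 0 0 0 -1;0 0 0 0 0 0 -1",
)

```text
time: 9.48
tool_pos: [0.5656, -0.0286, 0.0766]
tcp_rot: [0.0, -3.138, 0.002]
force: [-0.1, 0.1, -1.8]
opening: 0.0178
gripper_force: 30.0
```

```bash
python3 go.py .5675 -.028 -.0207 0; python3 - <<'E'
from h import *
s,cs=cam("scene");t,ct=cam("top");d=np.load("cams.npz")
cv2.imwrite("pics/s5.png",s);cv2.imwrite("pics/t5.png",t)
E
```

```text
9.475 pos [ 0.5656 -0.0286  0.0766] F [-0.1  0.1 -1.8] open 0.0178
axes x [-1.    -0.     0.003] y [-0.     1.    -0.001] z [-0.003 -0.001 -1.   ]
delta cm [-0.23  0.07  9.73]
turn [-0.001  -0.0032  0.0001]
```

Request:
carry_out(
  deltas="-0.2 0 2.5 0 -0.003 0 -1;0 0 2.5 0 0 0 -1;0 0 2 0 0 0 -1;0 0 1.2 0 0 0 -1;0 0 0.6 0 0 0 -1;0 0 0.3 0 0 0 -1;0 0 0.2 0 0 0 -1;0 0 0 0 0 0 -1",
)

```text
time: 10.58
tool_pos: [0.5689, -0.0282, -0.0149]
tcp_rot: [0.001, 3.138, -0.001]
force: [-0.2, 0.0, -0.9]
opening: 0.0177
gripper_force: 30.0
```

```bash
python3 go.py .5675 -.028 -.0207 0
```

```text
10.575 pos [ 0.5689 -0.0282 -0.0149] F [-0.2  0.  -0.9] open 0.0177
axes x [-1.     0.001 -0.004] y [ 0.001  1.    -0.   ] z [ 0.004 -0.    -1.   ]
delta cm [0.14 0.02 0.58]
turn [-0.0005  0.0037 -0.0007]
```

Request:
carry_out(
  deltas="0 0 0.15 0 0 0 -1;0 0 0.15 0 0 0 -1;0 0 0 0 0 0 -1",
)

```text
time: 10.95
tool_pos: [0.5686, -0.0282, -0.0183]
tcp_rot: [0.001, 3.138, -0.001]
force: [-0.4, 0.7, -1.5]
opening: 0.0177
gripper_force: 30.0
```

Request:
carry_out(
  deltas="0 0 0.15 0 0 0 -1;0 0 0 0 0 0 -1",
)

```text
time: 11.2
tool_pos: [0.5686, -0.0282, -0.0198]
tcp_rot: [0.001, 3.138, -0.001]
force: [-0.0, 1.3, -2.1]
opening: 0.0175
gripper_force: 30.0
```

Request:
carry_out(
  deltas="0 0 0.1 0 0 0 -1;0 0 0 0 0 0 -1",
)

```text
time: 11.45
tool_pos: [0.5688, -0.0282, -0.0206]
tcp_rot: [0.001, 3.138, -0.001]
force: [0.2, -0.5, -1.6]
opening: 0.0177
gripper_force: 30.0
```

Request:
carry_out(
  deltas="0 0 0.1 0 0 0 -1;0 0 0 0 0 0 -1",
)

```text
time: 11.7
tool_pos: [0.5689, -0.0282, -0.0207]
tcp_rot: [0.002, 3.138, -0.0]
force: [-6.7, 0.3, 19.9]
opening: 0.0179
gripper_force: 30.0
```

Request:
carry_out(
  deltas="0 0 -0.09 0 0 0 -1;0 0 0 0 0 0 -0.3;0 0 0 0 0 0 -0.3;0 0 0 0 0 0 -0.2;0 0 -1 0 0 0 -0.2;0 0 -3 0 0 0 0;0 0 -5 0 0 0 0;0 0 -5 0 0 0 0",
)

```text
time: 12.7
tool_pos: [0.568, -0.0283, 0.1213]
tcp_rot: [0.002, 3.138, -0.001]
force: [1.0, 1.2, 1.6]
opening: 0.0471
gripper_force: 0.0
```

```bash
python3 go.py .54 .174 .16 .13
```

```text
12.7 pos [ 0.568  -0.0283  0.1213] F [1.  1.2 1.6] open 0.0471
axes x [-1.     0.001 -0.003] y [ 0.001  1.    -0.001] z [ 0.003 -0.001 -1.   ]
delta cm [ 2.81 20.22 -3.9 ]
turn [-0.001   0.0032 -0.131 ]
```

Request:
carry_out(
  deltas="-1.7 4.3 -2 0 0.003 0 0;-1.7 4.3 -2 0 0 0 0;-1.7 4.3 0 0 0 0 0;-1.7 4.3 0 0 0 0 0;-1.4 4.3 0 0 0 0 0;0 0 0 0 0 -0.131 0;0 0 0 0 0 0 0",
)

```text
time: 13.58
tool_pos: [0.6503, 0.1868, 0.1596]
tcp_rot: [-0.204, 3.135, -0.001]
force: [-0.1, -0.3, 0.2]
opening: 0.0469
gripper_force: 0.0
```

```bash
python3 go.py; python3 - <<'E'
from h import *
w,c=cam("wrist");t,_=cam("top");np.savez("w6.npz",K=c[0],T=c[1]);cv2.imwrite("pics/w6r.png",w);cv2.imwrite("pics/t6r.png",t)
# box outline in wrist: project box centre
for P in [(.5914,.1801,.016),(.50,.1,.07),(.68,.2,.07)]:
    q=c[1][:3,:3]@np.array(P)+c[1][:3,3]; th=np.arccos(q[2]/np.linalg.norm(q)); print((q[:2]/np.hypot(*q[:2])*th*297.3+[252.9,186.6]).round())
im=np.zeros((600,800,3),np.uint8)
im[:,:400]=cv2.resize(w[60:310,170:337],(400,600));im[:300,400:]=cv2.resize(t[100:250,180:380],(400,300))
cv2.imwrite("pics/c6.png",im)
E
```

```text
13.575 pos [0.6503 0.1868 0.1596] F [-0.1 -0.3  0.2] open 0.0469
axes x [-0.992 -0.13  -0.   ] y [-0.13   0.992 -0.001] z [ 0.    -0.001 -1.   ]
[253. 123.]
[189.  31.]
[261. 209.]
```

View pics/c6.png

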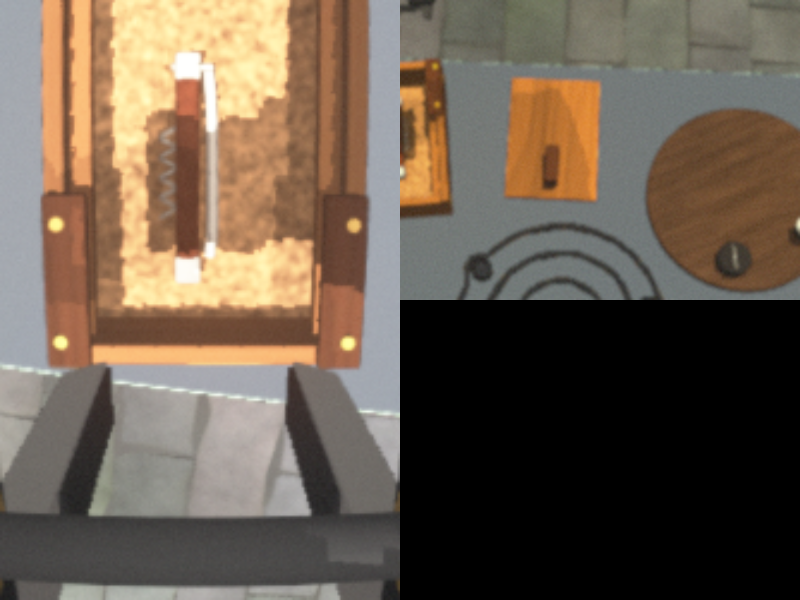

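The left crop shows the corkscrew handle from (188,53) to (187,282) with its spiral on the right at columns 205–216. The right crop shows the lid flat, handle up, between box and board.

```bash
python3 - <<'E'
from h import *
d=np.load("w6.npz");c=(d["K"],d["T"])
f=lambda p,z:fray(c,(170+p[0]*167/400-.3,60+p[1]*250/600-.3),z)
A=f((188,53),.032);B=f((187.5,282),.032)
print("ends",A,B,np.linalg.norm(A-B),inbox(A),inbox(B));m=(A+B)/2;v=B-A;a=np.arctan2(v[1],v[0])
print("mid",m,"dir yaw",a)
for p,z in [((176,170),.032),((200,170),.032),((216,170),.02),((43,190),.07),((369,195),.07),((45,365),.07),((360,366),.07)]:q=f(p,z);print(p,q.round(4),inbox(q))
n=np.array([-np.sin(a),np.cos(a)]);g=m[:2]+.0045*n;print("grip",g)
import subprocess;print(subprocess.run(["python3","go.py",str(g[0]),str(g[1]),".1",str(a)],capture_output=True,text=True).stdout)
E
```

```text
ends [0.54446459 0.16796004 0.032     ] [0.65546465 0.18214552 0.032     ] 0.11190282390130535 [-0.0481 -0.006 ] [ 0.0638 -0.0063]
mid [0.59996462 0.17505278 0.032     ] dir yaw 0.12710803992180275
(176, 170) [0.6014 0.1696 0.032 ] [ 0.0086 -0.0117]
(200, 170) [0.5999 0.1811 0.032 ] [ 0.0086 -0.0002]
(216, 170) [0.5995 0.189  0.02  ] [0.0092 0.0078]
(43, 190) [0.6146 0.1138 0.07  ] [ 0.0144 -0.0688]
(369, 195) [0.598  0.2556 0.07  ] [0.0163 0.074 ]
(45, 365) [0.6945 0.1213 0.07  ] [ 0.0947 -0.0716]
(360, 366) [0.676  0.2658 0.07  ] [0.0949 0.074 ]
grip [0.59939417 0.17951648]
13.675 pos [0.6504 0.186  0.1597] F [-0.4 -0.6 -0.2] open 0.047
axes x [-0.992 -0.126 -0.001] y [-0.126  0.992 -0.001] z [ 0.001 -0.001 -1.   ]
delta cm [5.14 0.01 5.97]
turn [-0.0007  0.0006 -0.0009]
```

Request:
carry_out(
  deltas="2.6 0 0 0 0 0 0;2.5 0 0 0 0 0 0;0 0 4 0 0 0 0;0 0 4 0 0 0 0;0 0 4 0 0 0 0;0 0 2.5 0 0 0 0;0 0 1.2 0 0 0 0;0 0 0 0 0 0 0",
)

```text
time: 14.68
tool_pos: [0.5998, 0.1796, 0.0022]
tcp_rot: [0.202, -3.135, 0.001]
force: [-0.4, -0.1, -0.5]
opening: 0.0466
gripper_force: 0.0
```

Request:
carry_out(
  deltas="0 0 0.5 0 0 0 0;0 0 0.3 0 0 0 0;0 0 0.2 0 0 0 0;0 0 0 0 0 0 0",
)

```text
time: 15.18
tool_pos: [0.5998, 0.1801, -0.0078]
tcp_rot: [-0.204, 3.135, -0.001]
force: [1.1, 0.4, 0.4]
opening: 0.0473
gripper_force: 0.0
```

```bash
python3 go.py .5994 .1795 -.015 .127
```

```text
15.175 pos [ 0.5998  0.1801 -0.0078] F [1.1 0.4 0.4] open 0.0473
axes x [-0.992 -0.13  -0.   ] y [-0.13   0.992 -0.001] z [ 0.    -0.001 -1.   ]
delta cm [ 0.05 -0.06  0.72]
turn [-0.0006  0.0003  0.0033]
```

Request:
carry_out(
  deltas="0 0 0.3 0 0 0 0;0 0 0.2 0 0 0 0;0 0 0 0 0 0 0",
)

```text
time: 15.55
tool_pos: [0.5997, 0.18, -0.0131]
tcp_rot: [0.204, -3.135, 0.001]
force: [-0.8, 0.2, -0.2]
opening: 0.0469
gripper_force: 0.0
```

Request:
carry_out(
  deltas="0 0 0.2 0 0 0 0;0 0 0 0 0 0 0",
)

```text
time: 15.8
tool_pos: [0.5997, 0.1801, -0.015]
tcp_rot: [-0.204, 3.135, -0.001]
force: [0.1, -0.1, 0.1]
opening: 0.0469
gripper_force: 0.0
```

Request:
carry_out(
  deltas="0 0 0.15 0 0 0 0;0 0 0 0 0 0 0",
)

```text
time: 16.05
tool_pos: [0.5997, 0.1801, -0.0164]
tcp_rot: [-0.204, 3.135, -0.001]
force: [-0.5, 0.3, 0.6]
opening: 0.0472
gripper_force: 0.0
```

Still free; I'll go down 1 mm at a time to feel the floor.

Request:
carry_out(
  deltas="0 0 0.15 0 0 0 0;0 0 0 0 0 0 0",
)

```text
time: 16.3
tool_pos: [0.5997, 0.1801, -0.018]
tcp_rot: [-0.204, 3.135, -0.001]
force: [-0.9, 0.3, 0.7]
opening: 0.047
gripper_force: 0.0
```

Request:
carry_out(
  deltas="0 0 0.1 0 0 0 0;0 0 0 0 0 0 0",
)

```text
time: 16.55
tool_pos: [0.5997, 0.1801, -0.0189]
tcp_rot: [-0.204, 3.135, -0.001]
force: [-0.4, -0.5, -0.1]
opening: 0.0472
gripper_force: 0.0
```

Request:
carry_out(
  deltas="0 0 0 0 0 0 -1;0 0 0 0 0 0 -1;0 0 0 0 0 0 -1;0 0 0 0 0 0 -1;0 0 0 0 0 0 -1",
)

```text
time: 17.18
tool_pos: [0.5999, 0.1799, -0.0188]
tcp_rot: [-0.204, 3.135, -0.001]
force: [0.7, -1.4, 2.1]
opening: 0.0209
gripper_force: 30.0
```

Request:
carry_out(
  deltas="0 0 -0.5 0 0 0 -1;0 0 -1 0 0 0 -1;0 0 -2 0 0 0 -1;0 0 -3 0 0 0 -1;0 0 -3 0 0 0 -1;0 0 -2.5 0 0 0 -1;0 0 -1 0 0 0 -1;0 0 0 0 0 0 -1",
)

```text
time: 18.18
tool_pos: [0.6001, 0.1804, 0.112]
tcp_rot: [-0.205, 3.133, 0.0]
force: [-0.0, -0.6, -1.0]
opening: 0.021
gripper_force: 30.0
```

```bash
python3 go.py .58 -.245 .02 .127; python3 - <<'E'
from h import *
w,c=cam("wrist");np.savez("w7.npz",K=c[0],T=c[1]);cv2.imwrite("pics/w7.png",w);s,_=cam("scene");cv2.imwrite("pics/s7.png",s)
E
```

```text
18.175 pos [0.6001 0.1804 0.112 ] F [-0.  -0.6 -1. ] open 0.021
axes x [-0.992 -0.13  -0.002] y [-0.13   0.992 -0.   ] z [ 0.002  0.    -1.   ]
delta cm [  7.53 -41.92   9.19]
turn [-0.0001  0.0015  0.0034]
```

Request:
carry_out(
  deltas="0.4 -2.6 0 0 0 0 -1;0.9 -5.2 0 0 0 0 -1;0.9 -5.2 0 0 0 0 -1;0.9 -5.2 0 0 0 0 -1;0.9 -5.2 0 0 0 0 -1;0.9 -5.2 0 0 0 0 -1;0.9 -5.2 0 0 0 0 -1;0.9 -5.2 0 0 0 0 -1",
)

```text
time: 19.27
tool_pos: [0.5832, -0.2167, 0.1104]
tcp_rot: [0.205, -3.134, 0.0]
force: [0.6, -0.0, -0.8]
opening: 0.0209
gripper_force: 30.0
```

Request:
carry_out(
  deltas="0.5 -2.5 0 0 0 0 -1;0 0 0 0 0 0 -1",
)

```text
time: 19.52
tool_pos: [0.581, -0.2431, 0.1103]
tcp_rot: [0.199, -3.134, 0.002]
force: [-0.5, 1.3, -1.2]
opening: 0.0212
gripper_force: 30.0
```

```bash
python3 go.py .58 -.245 -.0228 .127; python3 - <<'E'
from h import *
w,c=cam("wrist");np.savez("w8.npz",K=c[0],T=c[1]);cv2.imwrite("pics/w8.png",w);s,_=cam("scene");t,_=cam("top")
im=np.zeros((560,800,3),np.uint8)
im[:300,:400]=cv2.resize(w[60:285,106:406],(400,300));im[:300,400:]=cv2.resize(s[160:310,260:460],(400,300))
im[300:,:400]=cv2.resize(t[120:250,270:470],(400,260));cv2.imwrite("pics/c8.png",im)
E
```

```text
19.525 pos [ 0.581  -0.2431  0.1103] F [-0.5  1.3 -1.2] open 0.0212
axes x [-0.992 -0.126  0.002] y [-0.126  0.992 -0.001] z [-0.001 -0.001 -1.   ]
delta cm [ 0.1  -0.16 13.31]
turn [-0.001  -0.0016 -0.0003]
```

View pics/c8.png

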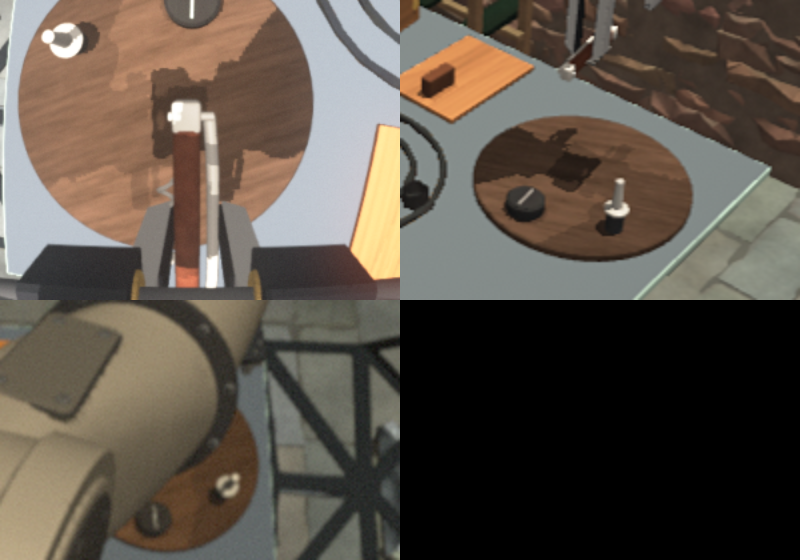

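The corkscrew is held along x over the free half of the board. The pourer and foil cutter are well clear, at (65,38) and (193,10) in the wrist crop. Lowering now.

Request:
carry_out(
  deltas="0.1 -0.1 3 0 0 0 -1;0 0 3 0 0 0 -1;0 0 3 0 0 0 -1;0 0 2 0 0 0 -1;0 0 1 0 0 0 -1;0 0 0.5 0 0 0 -1;0 0 0.2 0 0 0 -1;0 0 0 0 0 0 -1",
)

```text
time: 20.68
tool_pos: [0.5818, -0.242, -0.0151]
tcp_rot: [-0.204, 3.134, -0.001]
force: [-0.1, 0.3, -1.9]
opening: 0.0213
gripper_force: 30.0
```

Request:
carry_out(
  deltas="0 0 0.2 0 0 0 -1;0 0 0 0 0 0 -1",
)

```text
time: 20.92
tool_pos: [0.5815, -0.2418, -0.0175]
tcp_rot: [-0.204, 3.134, -0.001]
force: [-0.7, -1.2, -1.5]
opening: 0.0211
gripper_force: 30.0
```

Request:
carry_out(
  deltas="0 0 0.15 0 0 0 -1;0 0 0 0 0 0 -1",
)

```text
time: 21.18
tool_pos: [0.5814, -0.2418, -0.0192]
tcp_rot: [-0.204, 3.135, -0.001]
force: [-0.7, -0.9, -1.1]
opening: 0.0213
gripper_force: 30.0
```

Request:
carry_out(
  deltas="0 0 0.15 0 0 0 -1;0 0 0 0 0 0 -1",
)

```text
time: 21.42
tool_pos: [0.5814, -0.2418, -0.0207]
tcp_rot: [-0.205, 3.135, -0.001]
force: [-0.0, 0.3, -0.8]
opening: 0.0212
gripper_force: 30.0
```

Request:
carry_out(
  deltas="0 0 0.1 0 0 0 -1;0 0 0 0 0 0 -1",
)

```text
time: 21.68
tool_pos: [0.5814, -0.2418, -0.0217]
tcp_rot: [-0.204, 3.135, -0.001]
force: [-0.3, 0.1, 0.0]
opening: 0.0209
gripper_force: 30.0
```

Request:
carry_out(
  deltas="0 0 0.1 0 0 0 -1;0 0 0 0 0 0 -1",
)

```text
time: 21.92
tool_pos: [0.5814, -0.2419, -0.0227]
tcp_rot: [-0.204, 3.135, -0.001]
force: [0.3, -0.1, -0.8]
opening: 0.0212
gripper_force: 30.0
```

Request:
carry_out(
  deltas="0 0 0.05 0 0 0 -1;0 0 0 0 0 0 -1",
)

```text
time: 22.18
tool_pos: [0.5815, -0.2419, -0.0228]
tcp_rot: [-0.204, 3.135, -0.001]
force: [-2.5, 0.8, 4.0]
opening: 0.0211
gripper_force: 30.0
```

Request:
carry_out(
  deltas="0 0 0.05 0 0 0 -1;0 0 0 0 0 0 -1",
)

```text
time: 22.42
tool_pos: [0.5816, -0.2419, -0.0228]
tcp_rot: [-0.204, 3.134, -0.001]
force: [-5.3, 2.3, 12.6]
opening: 0.0211
gripper_force: 30.0
```

Contact at the expected height. I'll ease off, open and retreat.

Request:
carry_out(
  deltas="0 0 -0.06 0 0 0 -1;0 0 0 0 0 0 -0.4;0 0 0 0 0 0 -0.2;0 0 0 0 0 0 0;0 0 0 0 0 0 0;0 0 -1 0 0 0 0;0 0 -3 0 0 0 0;0 0 -5 0 0 0 0",
)

```text
time: 23.42
tool_pos: [0.5805, -0.2415, 0.0674]
tcp_rot: [0.204, -3.133, 0.0]
force: [0.5, 1.0, 1.2]
opening: 0.0469
gripper_force: 0.0
```

Request:
carry_out(
  deltas="0 0 -5 0 0 0 0;0 0 -3 0 0 0 0;-3 0 0 0 0 0 0;-5 0 0 0 0 0 0;0 0 0 0 0 0 0",
)

```text
time: 24.05
tool_pos: [0.6634, -0.2296, 0.1469]
tcp_rot: [-0.209, 3.134, -0.001]
force: [-0.8, 0.2, 0.4]
opening: 0.047
gripper_force: 0.0
```

```bash
python3 go.py; python3 - <<'E'
from h import *
w,c=cam("wrist");s,cs=cam("scene");t,ct=cam("top")
def px(P):
    q=c[1][:3,:3]@np.array(P)+c[1][:3,3]; th=np.arccos(q[2]/np.linalg.norm(q)); return q[:2]/np.hypot(*q[:2])*th*297.3+[252.9,186.6]
# bright, unsaturated (steel) pixels near the board, mapped to board top height +12mm
hsv=cv2.cvtColor(w,cv2.COLOR_BGR2HSV); m=((hsv[...,2]>170)&(hsv[...,1]<45)).astype(np.uint8)
n,l,st,ce=cv2.connectedComponentsWithStats(m)
for i in range(1,n):
    if 6<st[i,4]<800:
        x,y,ww,hh,a=st[i]; q=fray(c,ce[i],.026)
        if np.hypot(q[0]-.542,q[1]+.279)<.14: print("steel",st[i].tolist(),q.round(3),round(np.hypot(q[0]-.542,q[1]+.279),3))
print("expected ends px",px((.638,-.239,.02)),px((.525,-.253,.02)))
cv2.imwrite("pics/w9.png",w);cv2.imwrite("pics/s9.png",s);cv2.imwrite("pics/t9.png",t)
# change vs start in the scene view around pourer, cutter, tealight
s0=cv2.imread("pics/scene0.png")
for n_,P in [("pourer",(.5,-.35,.04)),("cutter",(.457,-.263,.02)),("tea",(.342,.264,.015))]:
    u,v=proj(cs,[P])[0].astype(int); d=np.abs(s[v-14:v+14,u-12:u+12].astype(int)-s0[v-14:v+14,u-12:u+12]); print(n_,d.mean().round(1),d.max())
E
```

```text
24.05 pos [ 0.6634 -0.2296  0.1469] F [-0.8  0.2  0.4] open 0.047
axes x [-0.991 -0.133 -0.001] y [-0.133  0.991 -0.001] z [ 0.001 -0.    -1.   ]
steel [247, 0, 3, 8, 17] [ 0.464 -0.261  0.026] 0.08
steel [162, 10, 10, 5, 35] [ 0.482 -0.356  0.026] 0.097
steel [154, 15, 23, 17, 199] [ 0.498 -0.355  0.026] 0.088
steel [241, 53, 21, 88, 507] [ 0.563 -0.24   0.026] 0.044
steel [236, 86, 7, 24, 66] [ 0.577 -0.257  0.026] 0.041
expected ends px [247.32145225 151.24507451] [248.32754091  53.88812867]
pourer 8.8 58
cutter 2.2 16
tea 3.1 7
```

```bash
python3 -c "
from cell import close_job;print(close_job())"
```

```text
the job is handed in; nothing more can be done
None
```

The job is handed in: the lid lies flat, handle up, on the bare table and the corkscrew is all on the round board by the final camera check, with the tealight, pourer and foil cutter untouched, at about 24 s of the 61 s allowed.

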